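# Select third speed on the bench drive unit

### The job

The bench drive unit's gear lever has been left somewhere in the left-hand leg of its H-shaped gate. Push the lever with the fingertips, without gripping it or forcing it hard against the gate, across to the right-hand leg and then forward (away from the robot) all the way into the third slot, which is the far right one. Leave it there, and leave everything else on the bench where it is.

Things in the scene. Friction and masses are not known exactly. Their poses are not given: they have to be found in the camera images.
- drive: The bench drive unit, fixed to the table: blue box on a black foot, deck 112 mm above the table, a square steel plate with an H-shaped gate on it. Origin on the table straight below the centre of the H; x points forward (away from the robot, along the H's legs), y left along its crossbar, z up. The box runs from -125 to 125 mm in x and -105 to 205 mm in y.
- gate (a point): Centre of the H on the gate plate's top face, 130 mm above the table. The plate is 124 mm square, 12 mm thick. All channels of the H are 20 mm wide; the legs run along the drive unit's x from -38 to 38 mm with centre lines at y = +28 mm (left) and -28 mm (right); the crossbar lies at x = 0. First slot = far left, second = near left, third = far right, fourth = near right.
- slot3 (a point): Point on the plate's top face in the third (far right) slot where the rod's axis stands when the lever meets the slot's end: 32 mm forward and 28 mm right of the gate's centre.
- motor (a point): Top of the grey motor lying along x on the deck's left, 164 mm above the table; with its shaft and small wheel it takes up x -80 to 110 mm, y 129 to 181 mm of the drive unit. Fixed.
- gearstick: The gear lever: a 12 mm steel rod up through the gate, with a black plastic grip round it, 32 mm thick. Origin at its pivot, 12 mm above the drive unit's origin; z runs up the rod. The grip spans 160 to 224 mm from the pivot (full thickness 172 to 212 mm). Tilts both ways like a car's gearstick, stays where left (no spring), moves at about 2 to 5 N at the grip; stopped only by the gate.
- knob (a point): Centre of the gear lever's grip, on the rod's axis, 195 mm from the pivot (207 mm above the table when upright).
- cross (a joint): Sideways tilt of the lever, rad: 0 = middle of the crossbar, positive = to the right (-y of the drive unit). About -0.245 in the middle of the left leg, +0.245 in the middle of the right leg; the gate stops it at about -0.265 and +0.265.
- fore (a joint): Forward tilt of the lever, rad: 0 = in line with the crossbar (the lever can cross within about 0.03 either way), positive = forward (+x of the drive unit). The ends of the slots stop it at about -0.255 and +0.255.
- weight_big: Bystander: steel disc weight, 50 mm across, 30 mm high, standing on the drive unit's blue deck; origin at the centre of its underside
- weight_small: Bystander: brass cylinder weight, 32 mm across, 35 mm high, standing on the drive unit's blue deck; origin at the centre of its underside
- bottle: Bystander: white plastic bottle, 52 mm across, 120 mm high, standing on the table to the right of the drive unit; origin at the centre of its underside
- wheel: Bystander: black rubber abrasion wheel with a hole, 52 mm across, 13 mm high, lying flat on the table to the right of the drive unit; origin at the centre of its underside
- screwdriver: Bystander: screwdriver lying on the table to the right of the drive unit; origin under its middle
- wrench: Bystander: steel wrench lying on the table to the left of the drive unit; origin under its middle
- tin: Bystander: open steel cup, 60 mm across, 60 mm high, on the table to the left of the drive unit; origin at the centre of its underside

How it is judged:
By the outcome, as a careful person would: the job done as asked, in the order asked, and still so for the second after the job is handed in, with the robot touching nothing.
It also fails if it takes over 58 s, if anything falls off the work surface, if the arm or the gripper's body presses on something with over 40 N, if the wrist force passes 120 N, or if a joint passes its speed limit or range.

### The arm

A 6-joint arm with a two-finger parallel gripper is mounted at the origin on the work surface. World frame = base frame: x ahead of the robot, y to its left, z up, the work surface at z = 0. Lengths are in m, angles in rad, forces in N, time in s.
With the tool pointing down it reaches from about 0.275 to 0.725 m from the base axis. Payload 15.9 kg.
Tool frame: the origin (TCP) lies at the very end of the fingers, on their centre line; the grasp point (between the pads) lies 19 mm behind it (robot.grip_depth is the distance from the TCP to the grasp point, in m); z points along the fingers, y is the line along which they close (so a half turn about z gives the same grasp; the last joint's range is limited). The gripper opens to 85 mm and grips with 20 to 120 N. Pads are 22 mm wide; open, the fingers measure 114 mm over their backs; the gripper's body (76 mm by 85 mm) begins 54 mm behind the grasp point. The pads swing forward as they close: fully open they stand 13 mm farther back than shut.
Start: joints at [1.202, 0.213, -0.034, 1.323, 0, 1.571], TCP at [0.18, 0.466, 0.231] pointing down, gripper open.
Joint ranges: [-2.98, 2.98], [-0.74, 1.72], [-1.14, 1.35], [-2.1, 2.04], [-1.57, 1.44], [-3.14, 3.14]. Speed limits (rad/s): [1.89, 1.89, 2.39, 2.57, 3.14, 3.14].

### API

Orientations are given as a unit quaternion [w, x, y, z].
In Python, from workcell import robot, imaging, workorder, nets gives the robot as it stands. The module is installed in compiled form; this text tells all that it offers.
- The arm moves only by the tool servo_tool, never from a script. Its argument "steps" is a list of rows, each a list of 7 numbers: the finger opening in m, from 0 to 0.0854, then the shift along the tool's x, y, z in m, then the turn, a rotation vector about the tool's x, y, z in rad. A call has 1 to 20 rows; each row is the pose to reach, as a shift and turn from the pose commanded when the call began, along the tool's axes at that moment; what a row does not reach only later rows make up. A row lasts 1/8 s, in which the tool goes at most 62.5 mm and 10.7 degrees, less where a joint would pass 70% of its speed; a pose out of reach is approached as far as the arm can. A call with a gripper value outside its range is refused whole. The fingers move at their own pace and stop on an object; the grip force is fixed at half the most. Time passes only in rows, so rows that repeat a pose let the fingers close. It gives the time, the measured TCP pose, the force, the opening and the grip force at its end, in the units of the state.
- robot.get_state(): the state, without advancing time (a new reading comes with each control period).
- imaging.snapshot(name): name is "scene" or "top" or "wrist"; returns (picture, depth): 400x640x3 uint8, red, green, blue; 400x640 float32, m along the optical axis (not along the pixel's ray), 0 where there is no reading.
- imaging.calibration(name): a dict with "mtx" (3x3 intrinsics, pixels), "extrinsics" (4x4, takes a point from camera to world coordinates); the wrist camera has in their place "T_tool_cam" (4x4, takes a point from camera to tool coordinates, whose origin is the TCP and whose axes are the flange's). Camera axes: x right, y down, z forward; pixel columns grow to the right and rows downward; lengths in m; the calibration is good to about 2 mm. The wrist camera is an equidistant fisheye: a pixel r from the principal point sees the ray r / f radians off the axis. A picture is of the moment at which its call begins: read the wrist's pose just before it. calibration takes no time and is no camera call.
- workorder.sign_off(): hands the job in; it is judged then, once.
Trained networks look in the newest picture that a camera, given by its name, has taken for a name from the list of things; names that differ only in an ending like _2 or _b are one class to them, and where a whole thing is asked for, a point or a joint stands for the part that bears it (a point fixed in the world has none). Each returns a list of dicts, best first, with "confidence" (0 to 1); they miss things now and then, are a little off and sometimes report something else, mostly with a low value. They report only what shows in the picture. A call takes as long as a camera call.
- nets.spot_in(camera, target): "bbox" ([centre column, centre row, width, height] in pixels, round what is visible of it).
- nets.outline_of(camera, target): "region" (400x640 bool, what is visible of it) and "bbox" ([centre column, centre row, width, height] in pixels, round what is visible of it).
- nets.tip_of(camera, target): "xy" ([column, row] in pixels: a listed point, or the origin of a listed thing).
The state is a dict: "time": time; "joint_positions": joint angles; "dq": joint speeds; "effort": joint torques, N m; "tool_pos": TCP position; "orientation": TCP orientation; "ft_force": force on the tool from outside, world axes, zero at the start; "ft_torque": the same for the moment, N m; "finger_gap": opening from 0.0 (shut) to 1.0 (fully open); "gripper_force": force on a finger pad.
Only numpy, scipy, OpenCV 4.12 (cv2) and the standard library are available. Lean on these libraries where they do the work, as an engineer would, in place of code of your own. Each camera call takes 0.05 s, during which the arm holds its last target. There are 200 camera calls.

## Working session

There is one attempt and no reset: what is moved stays moved. The work goes in short steps, Python scripts to look and compute and a tool call to move; the robot and the scene stay as the last step left them, time stands still between calls to the robot, and variables do not carry over. Pictures are saved under pics/ and viewed, at most 10 in all, crops included, and the job is handed in when it is done.

Besides the shell and the picture viewer there is one more tool, called after "Request:" in YAML: its name, and indented under it one key for each argument. servo_tool: Moves the arm, as the interface text tells. Its arguments: {"type":"object","properties":{"steps":{"type":"array"}},"required":["steps"]}

```bash
mkdir -p pics
cat > h.py <<'E'
import numpy as np, cv2
from workcell import robot, imaging, workorder, nets
def ray(cam,uv):
    c=imaging.calibration(cam);K=np.array(c['mtx']);T=np.array(c['extrinsics'])
    d=T[:3,:3]@np.linalg.inv(K)@[uv[0],uv[1],1.]
    return T[:3,3],d
def atz(cam,uv,z):
    o,d=ray(cam,uv);return o+d*(z-o[2])/d[2]
def cloud(cam,D):
    c=imaging.calibration(cam);K=np.array(c['mtx']);T=np.array(c['extrinsics'])
    v,u=np.mgrid[:400,:640];P=np.stack([(u-K[0,2])/K[0,0]*D,(v-K[1,2])/K[1,1]*D,D],-1)
    return P@T[:3,:3].T+T[:3,3]
E
python3 - <<'E'
from h import *
s=robot.get_state();print(s['time'],s['tool_pos'],s['orientation'],s['finger_gap'])
for cam in('scene','top'):
    p,D=imaging.snapshot(cam);cv2.imwrite(f'pics/{cam}0.png',p[...,::-1]);np.save(cam+'.npy',D)
    P=cloud(cam,D)
    print(cam,np.round(imaging.calibration(cam)['extrinsics'],3).tolist())
    for n in('gate','slot3','knob','drive','motor'):
        r=nets.tip_of(cam,n)
        for q in r[:2]:
            u,v=np.round(q['xy']).astype(int)
            z={'gate':.13,'slot3':.13,'knob':.204,'drive':0,'motor':.164}[n]
            print(n,np.round(q['xy'],1),round(q['confidence'],2),'atz',atz(cam,q['xy'],z).round(4),'depth',P[np.clip(v,0,399),np.clip(u,0,639)].round(4))
E
```

```text
0.0 [0.18011569 0.46609062 0.23081357] [-1.01959315e-04  1.83343429e-01  9.83048770e-01 -5.39822029e-04] 0.9984240567057909
scene [[0.325, 0.671, -0.667, 1.302], [0.946, -0.244, 0.215, -0.22], [-0.019, -0.7, -0.714, 0.923], [0.0, 0.0, 0.0, 1.0]]
gate [269.2 196.4] 0.9 atz [ 0.5142 -0.081   0.13  ] depth [ 0.5031 -0.0794  0.1204]
slot3 [259.3 204.8] 0.7 atz [ 0.534  -0.1114  0.13  ] depth [ 0.5204 -0.1103  0.1155]
slot3 [267.7 193.9] 0.51 atz [ 0.5043 -0.0822  0.13  ] depth [ 0.5037 -0.0814  0.1287]
knob [288.6 171.8] 0.82 atz [ 0.5233 -0.0287  0.204 ] depth [ 0.5458 -0.0333  0.2239]
drive [272.5 230.1] 0.78 atz [ 0.5126 -0.0832  0.    ] depth [ 0.6073 -0.1008  0.1114]
motor [334.3 191.6] 0.6 atz [0.586  0.0648 0.164 ] depth [0.587  0.0636 0.164 ]
top [[-0.028, -0.996, 0.086, 0.488], [-1.0, 0.029, 0.008, 0.011], [-0.011, -0.086, -0.996, 1.297], [0.0, 0.0, 0.0, 1.0]]
gate [359.7 229.7] 0.73 atz [ 0.5053 -0.0862  0.13  ] depth [ 0.5047 -0.0884  0.1134]
slot3 [365.2 218.9] 0.78 atz [ 0.5336 -0.1019  0.13  ] depth [ 0.5333 -0.1012  0.1313]
slot3 [360.6 229.8] 0.59 atz [ 0.505  -0.0886  0.13  ] depth [ 0.5047 -0.0912  0.1118]
knob [341.4 221.1] 0.73 atz [ 0.527  -0.0351  0.204 ] depth [ 0.5264 -0.0331  0.2271]
knob [304.5 200.9] 0.65 atz [0.5803 0.0559 0.204 ] depth [0.5837 0.059  0.1608]
drive [357.7 228.8] 0.56 atz [ 0.51   -0.0913  0.    ] depth [ 0.5075 -0.083   0.1149]
motor [303.7 204.3] 0.6 atz [0.5748 0.0598 0.164 ] depth [0.5755 0.059  0.165 ]
motor [343.1 223.5] 0.6 atz [ 0.522 -0.041  0.164] depth [ 0.5192 -0.0382  0.2193]
```

```bash
python3 -c "
import cv2,numpy as np
a=cv2.imread('pics/scene0.png');b=cv2.imread('pics/top0.png')
cv2.imwrite('pics/both.png',cv2.resize(np.vstack([a,b]),(480,600)))"
```

```text
(no output)
```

View pics/top0.png

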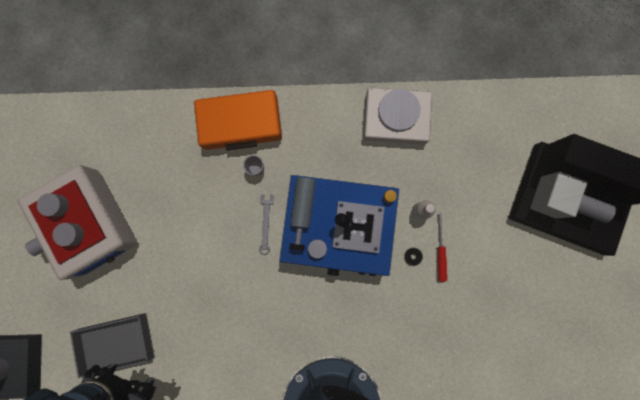

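View pics/scene0.png

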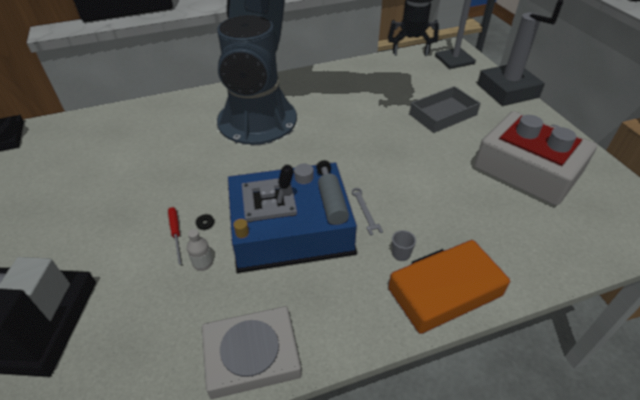

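The top view shows the H-plate at about (359,228) and the lever grip at about (342,221), in the left leg. The motor is at (303,200). The drive unit is slightly yawed, so I'll fit its pose from depth.

```bash
cat > fit.py <<'E'
from h import *
from scipy.optimize import least_squares
def pose():
    out=[]
    for cam in('top','scene'):
        D=np.load(cam+'.npy');P=cloud(cam,D);im=cv2.imread(f'pics/{cam}0.png').astype(int)
        z=P[...,2];roi=(abs(P[...,0]-.51)<.2)&(abs(P[...,1]+.03)<.22)&(D>0)
        m=roi&(z>.10)&(z<.25)
        l,k=max(((np.sum(L==i),i) for L in [cv2.connectedComponents(m.astype('uint8'))[1]] for i in range(1,L.max()+1)))
        L=cv2.connectedComponents(m.astype('uint8'))[1]==k
        q=P[L&(z<.122)][:,:2]; r=cv2.minAreaRect((q*1000).astype('float32'));print(cam,'deck rect',r, 'z',np.median(P[L&(z<.122)][:,2]))
        pl=roi&(z>.118)&(z<.14)&(im.min(-1)>110)&(np.ptp(im,axis=-1)<40)
        r2=cv2.minAreaRect((P[pl][:,:2]*1000).astype('float32'));print(cam,'plate',r2,pl.sum(),np.median(z[pl]))
        g=roi&(z>.180)&(im.max(-1)<70)&(P[...,1]<.03);q=P[g];print(cam,'grip',len(q),q.min(0).round(4),q.max(0).round(4),q.mean(0).round(4))
pose()
E
python3 fit.py
```

```text
top deck rect ((521.4105224609375, -32.52870178222656), (300.5747375488281, 240.31927490234375), 81.19293212890625) z 0.11161922614920239
top plate ((512.7670288085938, -50.050025939941406), (130.50819396972656, 200.6964874267578), 5.445568561553955) 915 0.12959968526666255
top grip 165 [ 0.5126 -0.0555  0.1805] [ 0.5464 -0.0186  0.2324] [ 0.5294 -0.0357  0.219 ]
scene deck rect ((520.8896484375, -35.95982360839844), (300.0503234863281, 244.54867553710938), 81.3382568359375) z 0.11178832912697712
scene plate ((468.1490173339844, -27.727264404296875), (17.116596221923828, 141.97903442382812), 28.35113525390625) 10 0.13148535861124505
scene grip 245 [ 0.5231 -0.0585  0.1804] [ 0.548  -0.0209  0.2314] [ 0.5391 -0.0412  0.2095]
```

```bash
python3 -c "
import cv2
a=cv2.imread('pics/scene0.png')[150:280,215:400];b=cv2.imread('pics/top0.png')[165:285,270:460]
import numpy as np
a=cv2.resize(a,(400,300),interpolation=2);b=cv2.resize(b,(400,300),interpolation=2)
cv2.imwrite('pics/crop.png',cv2.resize(np.hstack([a,b]),(800,300)))
cv2.imwrite('pics/crop.png',np.hstack([cv2.resize(a,(400,300)),b]))"
```

```text
(no output)
```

View pics/crop.png

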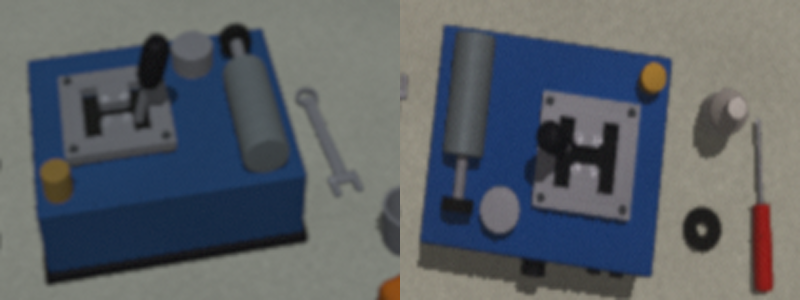

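The crop confirms the lever is in the left leg, close to crossbar level, and that the brass and steel weights sit lower than the working height. Next I'll fit the plate pose and the lever tilt.

```bash
cat > fit2.py <<'E'
from h import *
from scipy.optimize import least_squares
def edges(): # plate pose by rect fit, in both cams
    for cam in('top','scene'):
        D=np.load(cam+'.npy');P=cloud(cam,D);im=cv2.imread(f'pics/{cam}0.png').astype(int)
        z=P[...,2];hsv=cv2.cvtColor(im.astype('uint8'),cv2.COLOR_BGR2HSV)
        near=(np.hypot(P[...,0]-.5136,P[...,1]+.083)<.1)&(hsv[...,1]<100)&(hsv[...,2]>70)&(z<.15)&(z>.118)
        near=cv2.morphologyEx(near.astype('uint8'),cv2.MORPH_OPEN,np.ones((2,2)))>0
        r=cv2.minAreaRect((P[near][:,:2]*1000).astype('float32'));print(cam,'plate',near.sum(),np.round(r[0],1),np.round(r[1],1),round(r[2],1))
        blue=(hsv[...,0]>100)&(hsv[...,0]<130)&(hsv[...,1]>120)&(abs(z-.112)<.004)
        r=cv2.minAreaRect((P[blue][:,:2]*1000).astype('float32'));print(cam,'blue',np.round(r[0],1),np.round(r[1],1),round(r[2],1))
def lever(pic,O,yaw,cams=('top','scene')):
    c,s=np.cos(yaw),np.sin(yaw);Q=[]
    for cam,(im,D) in pic.items():
        P=cloud(cam,D);d=P-[O[0],O[1],.012];L=np.stack([c*d[...,0]+s*d[...,1],-s*d[...,0]+c*d[...,1],d[...,2]],-1)
        m=(D>0)&(im.max(-1)<75)&(L[...,2]>.155)&(L[...,2]<.24)&(abs(L[...,0])<.08)&(abs(L[...,1])<.08)
        Q.append(L[m]);
    def res(p,q):
        a,b=p;u=np.array([np.tan(b),-np.tan(a),1]);u/=np.linalg.norm(u)
        t=np.clip(q@u,.176,.208);return np.linalg.norm(q-t[:,None]*u,axis=1)-.016
    for q in Q+[np.vstack(Q)]:
        if len(q)>20:
            r=least_squares(res,[0,0],args=(q,),loss='soft_l1',f_scale=.003);print('cross,fore',r.x.round(3),len(q),'rms',np.sqrt(np.mean(r.fun**2)).round(4))
    a,b=r.x;u=np.array([np.tan(b),-np.tan(a),1]);u/=np.linalg.norm(u)
    print('knob local',(u*.195).round(4));return r.x
if __name__=='__main__':
    edges()
    lever({c:(cv2.imread(f'pics/{c}0.png'),np.load(c+'.npy')) for c in('top','scene')},[.5136,-.083],np.radians(-8.7))
E
python3 fit2.py
```

```text
top plate 1425 [513.1 -71.2] [155.6 124.4] 81.1
top blue [520.2 -32.8] [294.4 237.1] 81.2
scene plate 1325 [ 868.4 -174.8] [147.2 860.3] 74.3
scene blue [524.2 -35.1] [294.1 239.3] 80.8
cross,fore [-0.253  0.05 ] 166 rms 0.0014
cross,fore [-0.237  0.044] 275 rms 0.0014
cross,fore [-0.244  0.047] 441 rms 0.0017
knob local [0.0088 0.0471 0.189 ]
```

```bash
cat > go.py <<'E'
import sys
from h import *
from scipy.spatial.transform import Rotation as R
O=np.array([.513,-.083,0]);yaw=np.radians(-9);RD=R.from_euler('z',yaw)
s=robot.get_state();w,x,y,z=s['orientation'];T=R.from_quat([x,y,z,w]);p=np.array(s['tool_pos'])
print('t',s['time'],'local now',RD.inv().apply(p-O).round(4),'F local',RD.inv().apply(s['ft_force']).round(2))
des=RD*R.from_euler('z',180,degrees=True)*R.from_euler('x',180,degrees=True)
print('turn',(T.inv()*des).as_rotvec().round(4), 'toolx',T.as_matrix()[:,0].round(3))
for a in sys.argv[1:]:
    l=np.array(eval(a))/1000.;print(a,T.inv().apply(O+RD.apply(l)-p).round(4), (O+RD.apply(l)).round(3))
E
python3 go.py "[70,47,260]" "[70,47,190]"
```

```text
t 0.6 local now [-0.4146  0.4906  0.2313] F local [-0.14 -0.07  0.48]
turn [ 0.     -0.     -0.2117] toolx [-0.933  0.36   0.   ]
[70,47,260] [-0.567  -0.3318 -0.0287] [ 0.589 -0.048  0.26 ]
[70,47,190] [-0.567  -0.3318  0.0413] [ 0.589 -0.048  0.19 ]
```

Request:
servo_tool:
  steps:
    - [0,0,0,-0.03,0,0,0]
    - [0,-0.567,-0.332,-0.03,0,0,-0.211]
    - [0,-0.567,-0.332,-0.03,0,0,-0.211]
    - [0,-0.567,-0.332,-0.03,0,0,-0.211]
    - [0,-0.567,-0.332,-0.03,0,0,-0.211]
    - [0,-0.567,-0.332,-0.03,0,0,-0.211]
    - [0,-0.567,-0.332,-0.03,0,0,-0.211]
    - [0,-0.567,-0.332,-0.03,0,0,-0.211]
    - [0,-0.567,-0.332,-0.03,0,0,-0.211]
    - [0,-0.567,-0.332,-0.03,0,0,-0.211]
    - [0,-0.567,-0.332,-0.03,0,0,-0.211]
    - [0,-0.567,-0.332,-0.03,0,0,-0.211]
    - [0,-0.567,-0.332,-0.03,0,0,-0.211]
    - [0,-0.567,-0.332,-0.03,0,0,-0.211]
    - [0,-0.567,-0.332,-0.03,0,0,-0.211]

```text
time: 2.48
tool_pos: [0.589, -0.0468, 0.2617]
orientation: [0.0, 0.078, 0.997, 0.0]
ft_force: [0.0, -0.6, 0.0]
finger_gap: -0.001
gripper_force: 0.0
```

```bash
python3 go.py "[70,47,190]"
```

```text
t 2.475 local now [0.0695 0.0476 0.2617] F local [ 0.1  -0.6   0.02]
turn [0.0001 0.0003 0.0004] toolx [-0.988  0.156 -0.   ]
[70,47,190] [-0.0005 -0.0006  0.0717] [ 0.589 -0.048  0.19 ]
```

Request:
servo_tool:
  steps:
    - [0,0,0,0.05,0,0,0]
    - [0,0,0,0.072,0,0,0]
    - [0,0.01,0,0.072,0,0,0]
    - [0,0.02,0,0.072,0,0,0]
    - [0,0.028,0,0.072,0,0,0]
    - [0,0.032,0,0.072,0,0,0]

```text
time: 3.22
tool_pos: [0.5576, -0.0426, 0.1903]
orientation: [0.001, 0.079, 0.997, 0.0]
ft_force: [0.2, -0.0, 0.2]
finger_gap: -0.003
gripper_force: 0.0
```

Request:
servo_tool:
  steps:
    - [0,0.003,0,0,0,0,0]
    - [0,0.006,0,0,0,0,0]
    - [0,0.009,0,0,0,0,0]

```text
time: 3.6
tool_pos: [0.5491, -0.0413, 0.1895]
orientation: [0.0, 0.079, 0.997, 0.0]
ft_force: [3.4, -0.6, 1.1]
finger_gap: 0.002
gripper_force: 1.4
```

```bash
cat > look.py <<'E'
from fit2 import *
import sys
pic={}
for c in('top','scene'):
    p,D=imaging.snapshot(c);pic[c]=(p,D);cv2.imwrite(f'pics/{c}{sys.argv[1]}.png',p[...,::-1])
lever(pic,[.513,-.083],np.radians(-9))
E
python3 look.py 1; python3 go.py
```

```text
cross,fore [-0.207  0.132] 420 rms 0.0172
cross,fore [-0.207  0.132] 420 rms 0.0172
knob local [0.0251 0.0397 0.1893]
t 3.7 local now [0.0289 0.0469 0.1894] F local [1.95 0.77 2.35]
turn [ 0.0001  0.0003 -0.0008] toolx [-0.988  0.157 -0.   ]
```

Request:
servo_tool:
  steps:
    - [0,-0.02,0,0,0,0,0]
    - [0,-0.025,0.053,0,0,0,0]
    - [0,0.004,0.065,0,0,0,0]
    - [0,0.027,0.065,0,0,0,0]
    - [0,0.027,0.065,0,0,0,0]

```text
time: 4.32
tool_pos: [0.5312, 0.0275, 0.1893]
orientation: [-0.0, 0.078, 0.997, -0.0]
ft_force: [-0.2, -1.0, -0.2]
finger_gap: 0.003
gripper_force: 0.0
```

```bash
sed -i 's/(abs(L\[...,1\])<.08)/(L[...,1]<.07)\&(L[...,1]>-.07)/' fit2.py; python3 look.py 2; python3 go.py; python3 -c "
import cv2,numpy as np
a=cv2.imread('pics/scene2.png')[120:270,190:390];b=cv2.imread('pics/top2.png')[165:285,270:430]
cv2.imwrite('pics/crop2.png',np.hstack([cv2.resize(a,(400,300),interpolation=2),cv2.resize(b,(400,300),interpolation=2)]))"
```

```text
cross,fore [-0.238  0.015] 274 rms 0.002
cross,fore [-0.238  0.015] 274 rms 0.002
knob local [0.0029 0.0459 0.1895]
t 4.425 local now [0.0022 0.1117 0.1893] F local [-0.68  0.01  0.36]
turn [-0.0001 -0.0001 -0.0008] toolx [-0.988  0.157  0.   ]
```

View pics/crop2.png

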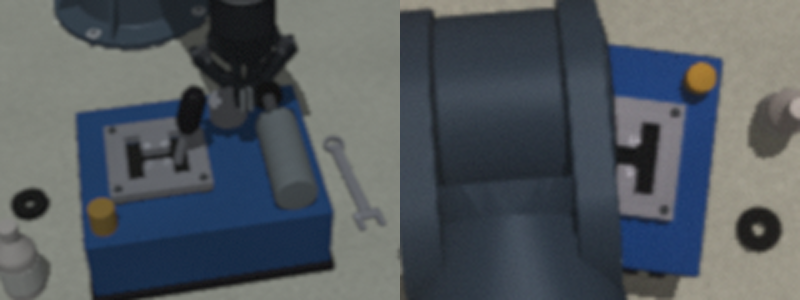

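The scene view shows the lever at crossbar level with fore about 0.015. The shut fingers are clear on its left, so I'll push right.

Request:
servo_tool:
  steps:
    - [0,0,-0.015,0,0,0,0]
    - [0,0,-0.025,0,0,0,0]
    - [0,0,-0.032,0,0,0,0]
    - [0,0,-0.039,0,0,0,0]
    - [0,0,-0.046,0,0,0,0]
    - [0,0,-0.053,0,0,0,0]

```text
time: 5.18
tool_pos: [0.5246, -0.0253, 0.1899]
orientation: [0.001, 0.079, 0.997, 0.0]
ft_force: [0.9, 7.3, 16.1]
finger_gap: -0.006
gripper_force: 8.0
```

Request:
servo_tool:
  steps:
    - [0,0,-0.007,0,0,0,0]
    - [0,0,-0.014,0,0,0,0]
    - [0,0,-0.021,0,0,0,0]

```text
time: 5.55
tool_pos: [0.5227, -0.0461, 0.1919]
orientation: [0.003, 0.079, 0.997, 0.0]
ft_force: [0.5, 6.5, 32.8]
finger_gap: 0.003
gripper_force: 14.7
```

```bash
python3 look.py 3; python3 go.py; python3 -c "
import cv2,numpy as np
a=cv2.imread('pics/scene3.png')[120:250,200:370]
cv2.imwrite('pics/crop3.png',cv2.resize(a,(784,600),interpolation=2))"
```

```text
cross,fore [-0.103  0.033] 574 rms 0.0146
cross,fore [-0.103  0.033] 574 rms 0.0146
knob local [0.0064 0.0201 0.1939]
t 5.65 local now [0.0038 0.0375 0.1919] F local [-0.78  5.28 29.58]
turn [ 0.0005  0.0057 -0.0008] toolx [-0.988  0.157 -0.006]
```

View pics/crop3.png

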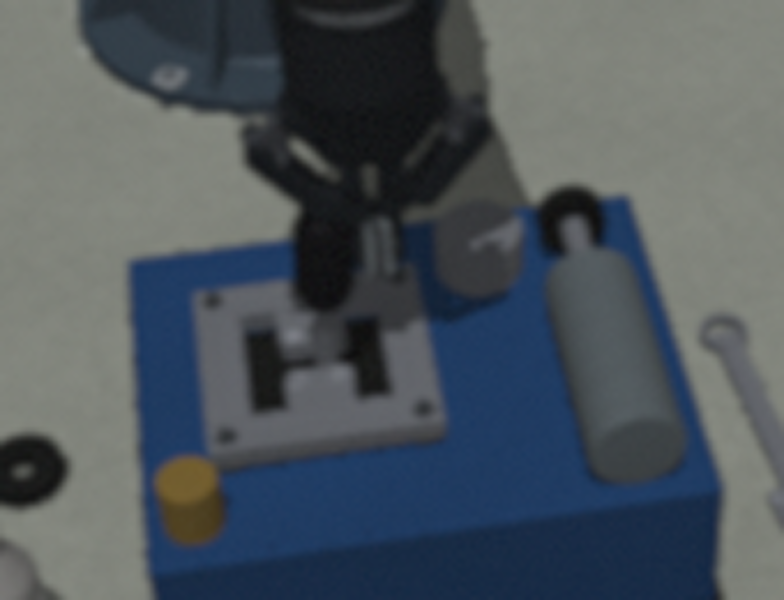

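The grip's top is wedging under the finger linkage, which explains the roughly 30 N vertical force. I'll back off, raise the tool 18 mm and continue.

Request:
servo_tool:
  steps:
    - [0,0,0.006,-0.004,0,0,0]
    - [0,0,0.01,-0.018,0,0,0]
    - [0,0,0.004,-0.018,0,0,0]
    - [0,0,-0.003,-0.018,0,0,0]
    - [0,0,-0.009,-0.018,0,0,0]

```text
time: 6.28
tool_pos: [0.5193, -0.0553, 0.2071]
orientation: [-0.0, 0.079, 0.997, 0.0]
ft_force: [1.1, 3.0, 2.2]
finger_gap: -0.0
gripper_force: 1.4
```

```bash
python3 go.py
```

```text
t 6.275 local now [0.0019 0.0283 0.2071] F local [0.66 3.11 2.22]
turn [ 0.0003 -0.0003 -0.0009] toolx [-0.988  0.157  0.   ]
```

Request:
servo_tool:
  steps:
    - [0,0,-0.007,0,0,0,0]
    - [0,0,-0.014,0,0,0,0]
    - [0,0,-0.021,0,0,0,0]
    - [0,0,-0.028,0,0,0,0]
    - [0,0,-0.034,0,0,0,0]

```text
time: 6.9
tool_pos: [0.5138, -0.0888, 0.2071]
orientation: [-0.0, 0.079, 0.997, 0.0]
ft_force: [1.2, 3.4, -2.1]
finger_gap: -0.005
gripper_force: 1.2
```

Request:
servo_tool:
  steps:
    - [0,0,-0.003,0,0,0,0]
    - [0,0,-0.006,0,0,0,0]

```text
time: 7.15
tool_pos: [0.5131, -0.0944, 0.2072]
orientation: [-0.0, 0.079, 0.997, 0.0]
ft_force: [-0.2, 2.7, -1.5]
finger_gap: -0.002
gripper_force: 1.1
```

```bash
python3 go.py
```

```text
t 7.15 local now [ 0.0018 -0.0113  0.2072] F local [-0.62  2.66 -1.53]
turn [ 0.     -0.0003 -0.0007] toolx [-0.988  0.157  0.   ]
```

Request:
servo_tool:
  steps:
    - [0,0,-0.0025,0,0,0,0]
    - [0,0,-0.005,0,0,0,0]

```text
time: 7.4
tool_pos: [0.5123, -0.0993, 0.2073]
orientation: [-0.0, 0.079, 0.997, -0.0]
ft_force: [0.4, 2.0, -1.5]
finger_gap: 0.004
gripper_force: 1.1
```

Request:
servo_tool:
  steps:
    - [0,0,-0.002,0,0,0,0]
    - [0,0,-0.003,0,0,0,0]

```text
time: 7.65
tool_pos: [0.5119, -0.1023, 0.2073]
orientation: [-0.0, 0.079, 0.997, -0.0]
ft_force: [0.2, 1.6, -1.4]
finger_gap: 0.0
gripper_force: 1.1
```

```bash
python3 go.py; python3 look.py 4
```

```text
t 7.65 local now [ 0.0019 -0.0193  0.2073] F local [-0.03  1.6  -1.4 ]
turn [-0.     -0.     -0.0008] toolx [-0.988  0.157  0.   ]
cross,fore [0.182 0.022] 430 rms 0.0093
cross,fore [0.182 0.022] 430 rms 0.0093
knob local [ 0.0042 -0.0352  0.1917]
```

Request:
servo_tool:
  steps:
    - [0,0,-0.002,0,0,0,0]
    - [0,0,-0.003,0,0,0,0]

```text
time: 8.0
tool_pos: [0.5114, -0.1053, 0.2073]
orientation: [-0.0, 0.079, 0.997, -0.0]
ft_force: [0.4, 2.9, -1.6]
finger_gap: 0.003
gripper_force: 1.0
```

Request:
servo_tool:
  steps:
    - [0,0,-0.002,0,0,0,0]
    - [0,0,-0.003,0,0,0,0]

```text
time: 8.25
tool_pos: [0.5109, -0.1083, 0.2073]
orientation: [0.0, 0.079, 0.997, -0.0]
ft_force: [0.3, 3.1, -1.4]
finger_gap: -0.003
gripper_force: 1.0
```

Request:
servo_tool:
  steps:
    - [0,0,0.02,0,0,0,0]
    - [0,0.02,0.03,0,0,0,0]
    - [0,0.055,0.01,0,0,0,0]
    - [0,0.055,-0.022,0,0,0,0]
    - [0,0.055,-0.022,0,0,0,0]

```text
time: 8.88
tool_pos: [0.4528, -0.1228, 0.2076]
orientation: [0.0, 0.08, 0.997, -0.0]
ft_force: [0.1, 0.1, 1.0]
finger_gap: 0.001
gripper_force: 0.0
```

```bash
sed -i 's/(abs(L\[...,0\])<.08)/(L[...,0]>-.035)\&(L[...,0]<.08)/' fit2.py; python3 go.py; python3 look.py 5; python3 -c "
import cv2,numpy as np
a=cv2.imread('pics/scene5.png')[120:250,200:370]
cv2.imwrite('pics/crop5.png',cv2.resize(a,(784,600),interpolation=2))"
```

```text
t 8.875 local now [-0.0532 -0.0487  0.2076] F local [0.07 0.09 0.98]
turn [-0.0008  0.0007 -0.0029] toolx [-0.987  0.159 -0.001]
cross,fore [0.239 0.022] 36 rms 0.0006
cross,fore [0.253 0.016] 285 rms 0.0014
cross,fore [0.25  0.015] 321 rms 0.0016
knob local [ 0.0029 -0.0482  0.1889]
```

View pics/crop5.png

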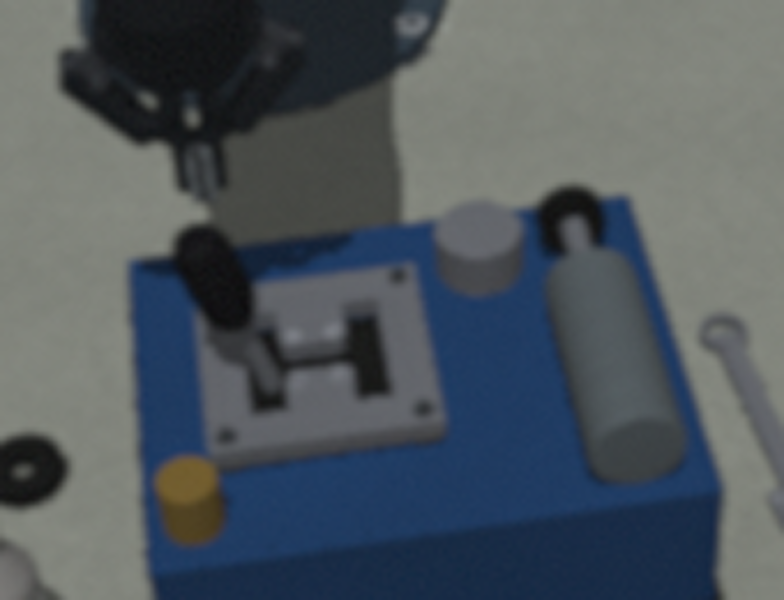

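The lever now stands in the right leg (cross 0.25, fore 0.015) with the fingers clear behind it. I'll lower slightly and push forward.

Request:
servo_tool:
  steps:
    - [0,-0.01,0,0.012,0,0,0]
    - [0,-0.022,0,0.012,0,0,0]
    - [0,-0.029,0,0.012,0,0,0]
    - [0,-0.036,0,0.013,0,0,0]
    - [0,-0.043,0,0.014,0,0,0]

```text
time: 9.6
tool_pos: [0.496, -0.128, 0.1933]
orientation: [-0.0, 0.079, 0.997, -0.0]
ft_force: [-2.8, -0.3, 3.0]
finger_gap: -0.001
gripper_force: 1.6
```

Request:
servo_tool:
  steps:
    - [0,-0.007,0,0.001,0,0,0]
    - [0,-0.014,0,0.002,0,0,0]
    - [0,-0.02,0,0.003,0,0,0]

```text
time: 9.98
tool_pos: [0.5159, -0.1312, 0.1903]
orientation: [0.0, 0.079, 0.997, 0.0]
ft_force: [-2.8, 1.4, 2.8]
finger_gap: -0.001
gripper_force: 1.6
```

Request:
servo_tool:
  steps:
    - [0,-0.004,0,0,0,0,0]
    - [0,-0.007,0,0,0,0,0]

```text
time: 10.22
tool_pos: [0.5223, -0.1321, 0.19]
orientation: [-0.0, 0.079, 0.997, 0.0]
ft_force: [-2.6, 0.5, -0.8]
finger_gap: 0.002
gripper_force: 1.3
```

```bash
python3 go.py
```

```text
t 10.225 local now [ 0.0169 -0.047   0.19  ] F local [-2.7   0.08 -0.79]
turn [ 0.0002 -0.0007 -0.0006] toolx [-0.988  0.157  0.001]
```

Request:
servo_tool:
  steps:
    - [0,-0.002,0,0,0,0,0]
    - [0,-0.004,0,0,0,0,0]

```text
time: 10.48
tool_pos: [0.5262, -0.1328, 0.1902]
orientation: [-0.0, 0.079, 0.997, 0.0]
ft_force: [-2.7, 1.7, -1.1]
finger_gap: -0.005
gripper_force: 1.2
```

Request:
servo_tool:
  steps:
    - [0,-0.001,0,0,0,0,0]
    - [0,-0.002,0,0,0,0,0]

```text
time: 10.72
tool_pos: [0.5282, -0.1332, 0.1903]
orientation: [-0.0, 0.079, 0.997, 0.0]
ft_force: [-4.5, 1.5, -0.8]
finger_gap: 0.002
gripper_force: 1.5
```

Request:
servo_tool:
  steps:
    - [0,-0.001,0,0,0,0,0]
    - [0,-0.0015,0,0,0,0,0]

```text
time: 10.98
tool_pos: [0.5292, -0.1333, 0.1901]
orientation: [-0.001, 0.079, 0.997, 0.0]
ft_force: [-7.4, 2.8, -1.3]
finger_gap: 0.001
gripper_force: 3.6
```

Request:
servo_tool:
  steps:
    - [0,-0.0008,0,0,0,0,0]
    - [0,-0.0008,0,0,0,0,0]

```text
time: 11.22
tool_pos: [0.5295, -0.1334, 0.19]
orientation: [-0.001, 0.079, 0.997, 0.0]
ft_force: [-9.8, 2.5, 0.7]
finger_gap: -0.007
gripper_force: 4.8
```

Request:
servo_tool:
  steps:
    - [0,0.03,0,0,0,0,0]
    - [0,0.08,0,-0.02,0,0,0]
    - [0,0.08,0,-0.04,0,0,0]
    - [0,0.08,0,-0.04,0,0,0]

```text
time: 11.72
tool_pos: [0.4525, -0.1213, 0.232]
orientation: [0.002, 0.079, 0.997, -0.0]
ft_force: [0.9, 0.8, -0.6]
finger_gap: -0.0
gripper_force: 0.0
```

```bash
python3 go.py; python3 look.py 6; python3 -c "
import cv2,numpy as np
a=cv2.imread('pics/scene6.png')[120:270,150:390];b=cv2.imread('pics/top6.png')[165:285,240:460]
cv2.imwrite('pics/crop6.png',np.vstack([cv2.resize(a,(480,300),interpolation=2),cv2.resize(b,(480,300),interpolation=2)]))"
```

```text
t 11.725 local now [-0.0538 -0.0473  0.232 ] F local [ 0.81  0.94 -0.62]
turn [-0.0005  0.004  -0.0008] toolx [-0.988  0.157 -0.004]
cross,fore [0.238 0.267] 176 rms 0.0014
cross,fore [0.253 0.26 ] 259 rms 0.0015
cross,fore [0.246 0.26 ] 435 rms 0.0017
knob local [ 0.0488 -0.0461  0.1831]
```

View pics/crop6.png

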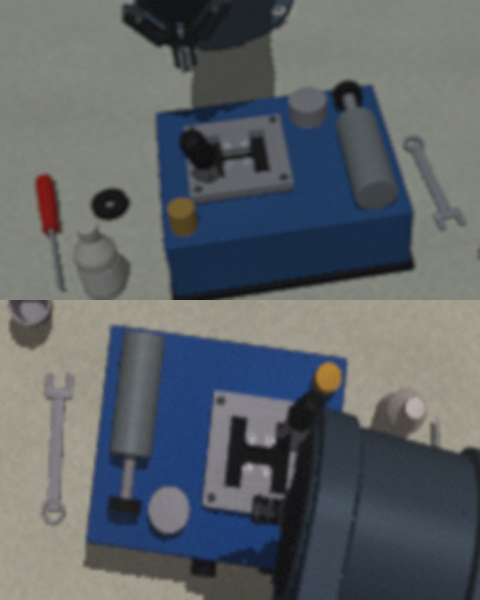

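The lever is in the far right slot against its end (fore about 0.26, cross about 0.25). The bystanders are unmoved and the arm is clear.

```bash
python3 -c "
from workcell import workorder
print(workorder.sign_off())"
```

```text
the job is handed in; nothing more can be done
None
```

The gear lever is in the third (far right) slot, pushed to the slot's end, and the job is handed in at about 12 s. Mid-crossing the grip wedged under the finger linkage at about 33 N, so I backed off and raised the tool; the bystanders look unmoved in the last pictures, and I don't have the judge's result.

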